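# Reseat a flask's stopper with the wheel press

### The arm

A 6-joint arm with a two-finger parallel gripper is mounted at the origin on the work surface. World frame = base frame: x ahead of the robot, y to its left, z up, the work surface at z = 0. Lengths are in mm, angles in rad, forces in N, time in s.
With the tool pointing down it reaches from about 275 to 1000 mm from the base axis. Payload 8.4 kg.
Tool frame: the origin (TCP) lies at the very end of the fingers, on their centre line; the grasp point (between the pads) lies 19 mm behind it; z points along the fingers, y is the line along which they close (so a half turn about z gives the same grasp; the last joint's range is limited). The gripper opens to 85 mm and grips with 20 to 120 N. Pads are 22 mm wide; open, the fingers measure 114 mm over their backs; the gripper's body (76 mm by 85 mm) begins 54 mm behind the grasp point. The pads swing forward as they close: fully open they stand 13 mm farther back than shut.
Start: joints at [1.335, 0.353, 1.633, -0, 1.155, -0.002], TCP at [144.796, 607.998, 231.281] pointing down, gripper open.
Joint ranges: [-2.63, 2.63], [-0.92, 2.1], [0.06, 2.66], [-1.3, 4.44], [0, 2.69], [-3.02, 3.02]. Speed limits (rad/s): [2.22, 2.22, 2.79, 3.14, 3.14, 3.14].

### API

Orientations are given as [roll, pitch, yaw] about the fixed x, y, z axes, in that order (R = Rz(yaw) Ry(pitch) Rx(roll)).
In Python, from rig import sensors, grab_frame, camera_params, order gives the robot as it stands. The module is installed in compiled form; this text tells all that it offers.
- The arm moves only by the tool move_arm, never from a script. Its argument "motion" is a list of rows, each a list of 7 numbers: the turn, a rotation vector about the tool's x, y, z in rad, then the shift along the tool's x, y, z in m, then the finger opening in m, from 0 to 0.0854. A call has 1 to 8 rows; each row is the pose to reach, as a shift and turn from the pose commanded when the call began, along the tool's axes at that moment; what a row does not reach only later rows make up. A row lasts 1/8 s, in which the tool goes at most 62.5 mm and 10.7 degrees, less where a joint would pass 70% of its speed; a pose out of reach is approached as far as the arm can. A call with a gripper value outside its range is refused whole. The fingers move at their own pace and stop on an object; "grip_force" is the grip in N (left out, the last holds). Time passes only in rows, so rows that repeat a pose let the fingers close. It gives the time, the measured TCP pose, the force, the opening and the grip force at its end, in the units of the state.
- sensors.sense(): the state, without advancing time (a new reading comes with each control period).
- grab_frame(name): name is "scene" or "top" or "wrist"; returns (picture, depth): 420x560x3 uint8, red, green, blue; 420x560 float32, mm along the optical axis (not along the pixel's ray), 0 where there is no reading.
- camera_params(name): a dict with "camera_matrix" (3x3 intrinsics, pixels), "world_from_camera" (4x4, takes a point from camera to world coordinates). Camera axes: x right, y down, z forward; pixel columns grow to the right and rows downward; lengths in mm; the calibration is good to about 2 mm. The wrist camera is an equidistant fisheye: a pixel r from the principal point sees the ray r / f radians off the axis. A picture is of the moment at which its call begins: read the wrist's pose just before it. camera_params takes no time and is no camera call; for the wrist camera it gives the pose at the moment of the call.
- order.sign_off(): hands the job in; it is judged then, once.
The state is a dict: "clock": time; "qpos": joint angles; "qvel": joint speeds; "joint_efforts": joint torques, N m; "eef_pos": TCP position; "tcp_rot": TCP orientation; "contact_force": force on the tool from outside, world axes, zero at the start; "wrist_torque": the same for the moment, N m; "opening": opening from 0.0 (shut) to 1.0 (fully open); "grasp_force": force on a finger pad.
Only numpy, scipy, OpenCV 4.12 (cv2) and the standard library are available. Lean on these libraries where they do the work, as an engineer would, in place of code of your own. Each camera call takes 0.05 s, during which the arm holds its last target. There are 200 camera calls.

### The job

Slide the carriage with the flask fully home under the press, then take the wheel's turning grip and crank the wheel clockwise until the ram's pad, having driven the stopper flush, bears firmly on the flask's lip, without forcing it, since the glass chips. Then wind back about half a turn so the pad stands clear, and let go; the flask stays home under the press and the other things on the counter stay as they are.

Things in the scene. Friction and masses are not known exactly. Their poses are not given: they have to be found in the camera images.
- press: Cast-iron cork press, fixed. Origin on the counter straight under the wheel's vertical axis; z up. Base 200 x 200 x 20 mm; its column stands 65 to 110 mm from the axis on +x; the carriage runs along y and is pulled out to +y. Fixed iron ends 215 mm above the counter; over it turns the wheel, rim 140 mm in diameter (centre line), 12 mm thick, mid-height 231 mm
- sled (a joint): The steel carriage that carries the flask (0.8 kg plus the flask, 2 N sliding friction): how far in m it stands out from home along the press's +y; 0 = home against its rigid end stop, exactly under the ram; at most 0.09. It stays where it is left
- post (a point): Point on the axis of the carriage's upright wooden post (16 mm diameter, by which it is pushed), 18 mm below the post's top; it is 80 mm above the counter, 165 mm to +y of the flask's axis. The post rises from 28 to 98 mm above the counter
- flask: Green glass flask held upright in a socket of the carriage, 56 mm in diameter; origin at the centre of its underside, 32 mm above the counter; its flat lip (34 mm diameter) is 100 mm above that origin. A bearing of over 70 N is firm; over 240 N chips the lip. From first touch the force grows by about 150 N per mm of ram, about 600 N per rad of the wheel
- cork_top (a point): Centre of the top face of the cylindrical cherrywood stopper (20 mm diameter) in the flask's mouth; it stands 8 to 14 mm above the lip at the start, and is flush when level with the lip. It slides stiffly (40 N) and stays where it is pushed
- wheel (a joint): Angle of the five-spoked wheel (rad, -0.5 to 12); grows clockwise seen from above, lowering the ram 24 mm a turn; the wheel keeps its height. The pad bears after 0.7 to 1.8 turns. It stays where it is left. 1 N along the circle at the grip makes about 18 N at the ram; wheel friction takes up to 1.5 N of it (holding as much when at rest) and the moving stopper 2 N
- grip_mid (a point): Middle of the wheel's upright wooden grip, on its axis, 264 mm above the counter: a cylinder 22 mm in diameter standing on the rim (239 to 289 mm above the counter), 70 mm from the wheel's axis, spinning freely about its own upright axis so that a hand can carry it round without turning. The rim under it tops at 237 mm
- ram: Upright steel ram, 18 mm in diameter, on the wheel's axis, moved up and down by the wheel; origin at the centre of its lower end. Below it a screwed-in steel pad, 44 mm in diameter, 10 mm thick: its underside is 10 to 20 mm below this origin, as far as it happens to be screwed out, which is not measured, so the lip must be felt
- cork_a: Loose spare cherrywood stopper, 22 mm in diameter, 38 mm tall, standing; a bystander. Origin under its centre
- cork_b: Loose spare cherrywood stopper, 28 mm in diameter, 28 mm tall, standing; a bystander. Origin under its centre
- jar: Cork jar in white glaze, open, 96 mm wide, 110 mm tall; a bystander. Origin under its centre
- corkscrew: Chrome double-lever corkscrew lying flat, about 150 x 90 x 20 mm; a bystander. Origin under its middle
- vial: Amber bottle with wooden cap, 52 mm wide, 150 mm tall; a bystander. Origin under its centre
- dish: Blue ceramic saucer, 110 mm wide, 25 mm tall; a bystander. Origin under its centre

How it is judged:
By the outcome, as a careful person would: the job done as asked, in the order asked, and still so for the second after the job is handed in, with the robot touching nothing.
It also fails if it takes over 72 s, if anything falls off the work surface, if the arm or the gripper's body presses on something with over 40 N, if the wrist force passes 120 N, or if a joint passes its speed limit or range.

## Working session

There is one attempt and no reset: what is moved stays moved. The work goes in short steps, Python scripts to look and compute and a tool call to move; the robot and the scene stay as the last step left them, time stands still between calls to the robot, and variables do not carry over. Pictures are saved under pics/ and viewed, at most 10 in all, crops included, and the job is handed in when it is done.

Besides the shell and the picture viewer there is one more tool, called after "Request:" as name(argument=value, ...) on one line, values as JSON. move_arm: Moves the arm, as the interface text tells. Its arguments: {"type":"object","properties":{"motion":{"type":"array","items":{"type":"array","items":{"type":"number"}}},"grip_force":{"type":"number"}},"required":["motion"]}

```bash
mkdir -p pics
cat > h.py <<'E'
import numpy as np, cv2
from rig import sensors, grab_frame, camera_params, order
def cloud(name):
    p=camera_params(name); im,d=grab_frame(name)
    K=np.array(p["camera_matrix"]);T=np.array(p["world_from_camera"])
    v,u=np.mgrid[:420,:560]
    c=np.stack([(u-K[0,2])/K[0,0]*d,(v-K[1,2])/K[1,1]*d,d,np.ones_like(d)],-1)
    return im,d,(c@T.T)[...,:3]
def save(n,im): cv2.imwrite(f"pics/{n}.png",im[...,::-1])
E
python3 - <<'E'
from h import *
print(sensors.sense())
for n in("scene","top"):
    im,d,P=cloud(n); save(n,im); np.savez(n,im=im,d=d,P=P)
    p=camera_params(n);print(n,np.round(p["world_from_camera"],3).tolist(),np.round(p["camera_matrix"]).tolist())
a=[cv2.imread(f"pics/{n}.png") for n in("scene","top")]
E
```

```text
{'clock': 0.0, 'qpos': array([ 1.33457897e+00,  3.53644755e-01,  1.63408247e+00, -2.28357453e-05,
        1.15515156e+00, -2.38460088e-03]), 'qvel': array([-5.48427686e-04,  1.79978140e-04, -6.11313217e-04, -3.48417881e-04,
       -8.49664615e-05,  7.13199588e-04]), 'joint_efforts': array([-3.02638633e-03, -6.05241895e+01, -3.42057252e+01, -2.23430202e-04,
        9.31601564e-03,  2.38924656e-05]), 'eef_pos': array([144.71459529, 607.57480639, 230.58588104]), 'tcp_rot': array([-3.14030648e+00,  1.78125798e-05,  2.90776914e+00]), 'contact_force': array([0.59516657, 0.2867954 , 0.1547047 ]), 'wrist_torque': array([ 0.00587306, -0.01610577,  0.04500916]), 'grasp_force': 0.0, 'opening': 0.9985300661480704}
scene [[-0.596, 0.73, -0.334, 816.326], [0.803, 0.544, -0.245, 133.82], [0.003, -0.414, -0.91, 851.239], [0.0, 0.0, 0.0, 1.0]] [[393.0, 0.0, 282.0], [0.0, 393.0, 211.0], [0.0, 0.0, 1.0]]
top [[-0.004, -0.991, 0.134, 438.708], [-1.0, 0.005, 0.006, -61.113], [-0.006, -0.134, -0.991, 1019.693], [0.0, 0.0, 0.0, 1.0]] [[408.0, 0.0, 278.0], [0.0, 408.0, 217.0], [0.0, 0.0, 1.0]]
```

View pics/scene.png

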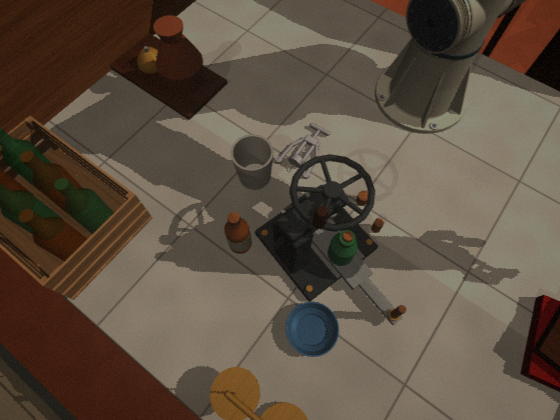

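View pics/top.png

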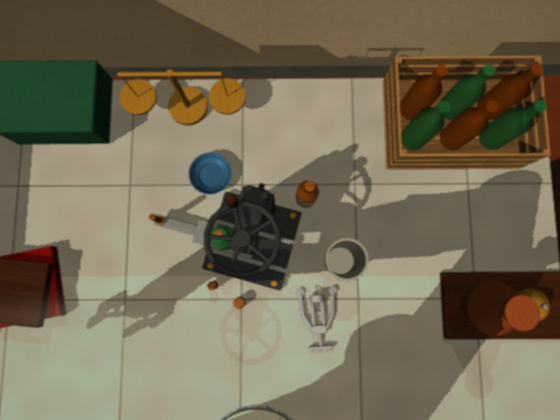

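The scene view shows the wheel hub at about (333,190), the brown grip at (320,215), the flask at (344,245) and the post at (399,312). The top view shows the hub at (242,240), the grip at (231,200) and the post at (157,218), with small corks at (213,285) and (239,302).

Run:
```python
from h import *
from scipy.optimize import least_squares
for n in("scene","top"):
    z=np.load(n+".npz");im=z["im"];P=z["P"];d=z["d"]
    hsv=cv2.cvtColor(im,cv2.COLOR_RGB2HSV)
    v,u=np.mgrid[:420,:560]
    # wheel top
    hub=(333,190) if n=="scene" else (242,240)
    near=np.hypot(u-hub[0],v-hub[1])<60
    m=near&(P[...,2]>222)&(P[...,2]<246)&(d>0)
    q=P[m]; c=np.median(q,0)
    for _ in range(10):
        r=np.hypot(*(q[:,:2]-c[:2]).T); k=(r>58)&(r<84)
        f=least_squares(lambda x:np.hypot(q[k,0]-x[0],q[k,1]-x[1])-x[2],[c[0],c[1],70],loss="soft_l1").x
        c=f
    print(n,"wheel",f,q[:,2].mean(),k.sum())
    g=near&(P[...,2]>255)&(P[...,2]<300)
    q2=P[g];print(" high",g.sum(),q2.mean(0),q2.min(0),q2.max(0), np.percentile(q2[:,2],[50,90]))
    t=g&(P[...,2]>282);print(" griptop",t.sum(),P[t].mean(0))
    pc=(399,312) if n=="scene" else (157,218)
    near=np.hypot(u-pc[0],v-pc[1])<16
    g=near&(P[...,2]>45)&(P[...,2]<110); q=P[g]; print(" post",g.sum(),q.mean(0),q[:,2].max())
    t=g&(P[...,2]>92);print(" posttop",t.sum(),P[t].mean(0),P[t].min(0),P[t].max(0))
    gr=(hsv[...,0]>45)&(hsv[...,0]<85)&(hsv[...,1]>120)&(np.hypot(u-hub[0],v-hub[1])<75)
    print(" flask",gr.sum(),P[gr].mean(0),P[gr].min(0),P[gr].max(0))
    # base: dark plate z~20
    b=(P[...,2]>12)&(P[...,2]<27)&(np.hypot(u-hub[0],v-hub[1])<110)&(im.max(2)<90)
    pts=P[b][:,:2].astype(np.float32); mk=np.zeros((420,560),np.uint8);mk[b]=1
    nn,l,s,_=cv2.connectedComponentsWithStats(mk); i=1+s[1:,4].argmax()
    print(" base",cv2.minAreaRect(P[l==i][:,:2].astype(np.float32)),(l==i).sum())
```

```text
scene wheel [507.48129773  14.99102869  68.75217325] 236.7147426624969 1568
 high 230 [576.88696324  32.89380871 281.0724759 ] [563.95167113  21.31981681 255.73177271] [583.84089292  41.82868582 292.74303566] [286.44682485 291.08898931]
 griptop 142 [574.83979989  31.84924774 288.72675388]
 post 127 [570.48388764 231.91186651  83.38614682] 101.41956648718633
 posttop 62 [568.20768399 232.81180261  98.3590342 ] [560.19851878 225.13989342  92.99238071] [574.90527175 240.62280225 101.41956649]
 flask 101 [529.56135376  81.7531287  108.63057528] [501.43123516  52.33974943  43.44692396] [550.0957651   99.02633076 136.37021801]
 base ((575.94677734375, 0.5847015380859375), (212.24549865722656, 87.66264343261719), 74.54324340820312) 1621
top wheel [504.10003444  12.53442332  68.54470385] 235.67268548916903 1396
 high 137 [570.01839685  28.56355361 282.92554513] [561.74720979  19.3684556  255.0012756 ] [583.12394008  40.82197534 292.23801971] [287.60305407 289.89884295]
 griptop 96 [571.71867948  29.31870547 288.04994157]
 post 80 [565.32568924 228.98257769  83.45854298] 101.03993927007878
 posttop 39 [566.23429986 231.30083692  97.6433956 ] [559.13648911 224.68879698  92.4090615 ] [573.0505152  239.41151365 101.03993927]
 flask 239 [517.19174746  71.31353475 114.1808698 ] [438.70817882 -61.11261339  77.22781777] [ 545.01087163   97.93887207 1019.69291676]
 base ((558.8407592773438, -71.99922180175781), (66.2981948852539, 80.00801086425781), 74.89735412597656) 635
```

```bash
cat >> h.py <<'E'
from scipy.spatial.transform import Rotation as Ro
def to(p,yaw=None):
    s=sensors.sense();R=Ro.from_euler("xyz",s["tcp_rot"])
    t=R if yaw is None else Ro.from_euler("xyz",[np.pi,0,yaw])
    print("turn",np.round((R.inv()*t).as_rotvec(),3),"shift mm",np.round(R.inv().apply(np.array(p)-s["eef_pos"]),1))
E
python3 -c "
from h import *
to([567.2,232,231],np.pi-np.radians(15.7))"
```

```text
turn [-0.001  0.     0.04 ] shift mm [-498.  -267.5   -0. ]
```

Request:
move_arm(motion=[[0,0,0.01,-0.05,-0.027,0,0.085],[0,0,0.02,-0.1,-0.054,0,0.085],[0,0,0.03,-0.15,-0.08,0,0.085],[0,0,0.04,-0.2,-0.107,0,0.085],[0,0,0.04,-0.25,-0.134,0,0.085],[0,0,0.04,-0.3,-0.161,0,0.085],[0,0,0.04,-0.35,-0.188,0,0.085],[0,0,0.04,-0.4,-0.215,0,0.085]])

```text
clock: 1.1
eef_pos: [485.2, 304.7, 231.1]
tcp_rot: [-3.141, -0.0, 2.868]
contact_force: [0.0, 0.7, 0.9]
opening: 0.998
grasp_force: 0.0
```

```bash
python3 -c "
from h import *
to([567.2,232,231],np.pi-np.radians(15.7))"
```

```text
turn [-0. -0.  0.] shift mm [-98.6 -47.8   0.1]
```

Request:
move_arm(motion=[[0,0,0,-0.05,-0.024,0,0.085],[0,0,0,-0.0985,-0.048,0,0.085],[0,0,0,-0.0985,-0.048,0.03,0.085],[0,0,0,-0.0985,-0.048,0.08,0.085],[0,0,0,-0.0985,-0.048,0.13,0.085],[0,0,0,-0.0985,-0.048,0.17,0.085],[0,0,0,-0.0985,-0.048,0.17,0.05],[0,0,0,-0.0985,-0.048,0.17,0.03]], grip_force=20)

```text
clock: 2.1
eef_pos: [566.7, 233.7, 62.5]
tcp_rot: [3.141, 0.001, 2.868]
contact_force: [0.4, 0.4, 0.3]
opening: 0.597
grasp_force: 0.0
```

Request:
move_arm(motion=[[0,0,0,0,0,0,0.01],[0,0,0,0,0,0,0.01],[0,0,0,0,0,0,0.01],[0,0,0,0,0,0,0.01]], grip_force=20)

```text
clock: 2.6
eef_pos: [567.0, 233.8, 63.0]
tcp_rot: [3.14, 0.002, 2.868]
contact_force: [-1.0, 0.8, 7.6]
opening: 0.175
grasp_force: 22.1
```

Request:
move_arm(motion=[[0,0,0,0,-0.007,0,0.01],[0,0,0,0,-0.014,0,0.01],[0,0,0,0,-0.021,0,0.01],[0,0,0,0,-0.028,0,0.01],[0,0,0,0,-0.035,0,0.01],[0,0,0,0,-0.042,0,0.01],[0,0,0,0,-0.049,0,0.01],[0,0,0,0,-0.055,0,0.01]])

```text
clock: 3.6
eef_pos: [552.0, 181.0, 63.0]
tcp_rot: [3.139, 0.002, 2.868]
contact_force: [-0.5, 2.6, 7.6]
opening: 0.18
grasp_force: 22.2
```

Request:
move_arm(motion=[[0,0,0,0,-0.001,0,0.01],[0,0,0,0,-0.002,0,0.01],[0,0,0,0,-0.003,0,0.01],[0,0,0,0,-0.003,0,0.01]])

```text
clock: 4.1
eef_pos: [551.2, 178.1, 63.0]
tcp_rot: [3.14, 0.002, 2.868]
contact_force: [-1.5, 1.9, 7.6]
opening: 0.182
grasp_force: 22.2
```

Request:
move_arm(motion=[[0,0,0,0,-0.001,0,0.01],[0,0,0,0,-0.002,0,0.01],[0,0,0,0,-0.003,0,0.01],[0,0,0,0,-0.003,0,0.01]])

```text
clock: 4.6
eef_pos: [550.4, 175.2, 63.0]
tcp_rot: [3.14, 0.002, 2.868]
contact_force: [-1.9, 1.5, 8.5]
opening: 0.177
grasp_force: 22.2
```

Request:
move_arm(motion=[[0,0,0,0,-0.001,0,0.01],[0,0,0,0,-0.001,0,0.01]])

```text
clock: 4.85
eef_pos: [550.2, 174.3, 63.0]
tcp_rot: [3.14, 0.002, 2.868]
contact_force: [-1.1, 2.2, 8.4]
opening: 0.181
grasp_force: 22.2
```

Request:
move_arm(motion=[[0,0,0,0,-0.001,0,0.01],[0,0,0,0,-0.001,0,0.01]])

```text
clock: 5.1
eef_pos: [549.9, 173.4, 63.0]
tcp_rot: [3.14, 0.002, 2.868]
contact_force: [-1.8, 2.4, 8.2]
opening: 0.18
grasp_force: 22.2
```

Request:
move_arm(motion=[[0,0,0,0,-0.001,0,0.01],[0,0,0,0,-0.001,0,0.01]])

```text
clock: 5.35
eef_pos: [549.9, 173.3, 63.0]
tcp_rot: [3.138, 0.002, 2.867]
contact_force: [-1.5, 7.8, 6.3]
opening: 0.178
grasp_force: 22.2
```

Request:
move_arm(motion=[[0,0,0,0,-0.001,0,0.01],[0,0,0,0,-0.001,0,0.01]])

```text
clock: 5.6
eef_pos: [549.9, 173.2, 63.0]
tcp_rot: [3.137, 0.003, 2.867]
contact_force: [-0.9, 12.0, 3.6]
opening: 0.178
grasp_force: 22.3
```

Request:
move_arm(motion=[[0,0,0,0,-0.001,0,0.01],[0,0,0,0,-0.001,0,0.01]])

```text
clock: 5.85
eef_pos: [550.0, 173.2, 63.1]
tcp_rot: [3.135, 0.003, 2.867]
contact_force: [0.2, 19.2, 2.2]
opening: 0.183
grasp_force: 22.5
```

Home is confirmed by the stop: force rises at the spot where the vision put it, and the centre worked back from the post agrees to under 1 mm. Next I release and rise.

Request:
move_arm(motion=[[0,0,0,0,0,0,0.05],[0,0,0,0,0,0,0.07],[0,0,0,0,0,0,0.07],[0,0,0,0,0,-0.05,0.07],[0,0,0,0,0,-0.1,0.07],[0,0,0,0,0,-0.15,0.07],[0,0,0,0,0,-0.2,0.07],[0,0,0,0,0,-0.25,0.07]])

```text
clock: 6.85
eef_pos: [547.8, 169.4, 313.0]
tcp_rot: [-3.141, 0.0, 2.867]
contact_force: [0.1, 0.5, -0.1]
opening: 0.82
grasp_force: 0.0
```

Run:
```python
from h import *
im,d,P=cloud("scene")
v,u=np.mgrid[:420,:560]
g=(np.hypot(u-399,v-312)<70)&(P[...,2]>92)&(P[...,2]<104)&(P[...,1]>150)&(P[...,1]<250)&(abs(P[...,0]-555)<30);print("post",g.sum(),P[g].mean(0))
print("expect",549.9,173.2)
g=(np.hypot(u-333,v-190)<60)&(P[...,2]>282)&(P[...,2]<300)&(abs(P[...,0]-573)<25)&(abs(P[...,1]-31)<25);print("grip",g.sum(),P[g].mean(0))
to([573.5,30.7,310])
save("s2",cv2.resize(im[140:340,230:460],None,fx=3,fy=3))
```

```text
post 58 [550.94677468 172.42656053  98.19985654]
expect 549.9 173.2
grip 142 [574.6662697   31.89225606 288.61325115]
turn [0. 0. 0.] shift mm [ -59.8 -128.1   10. ]
```

View pics/s2.png

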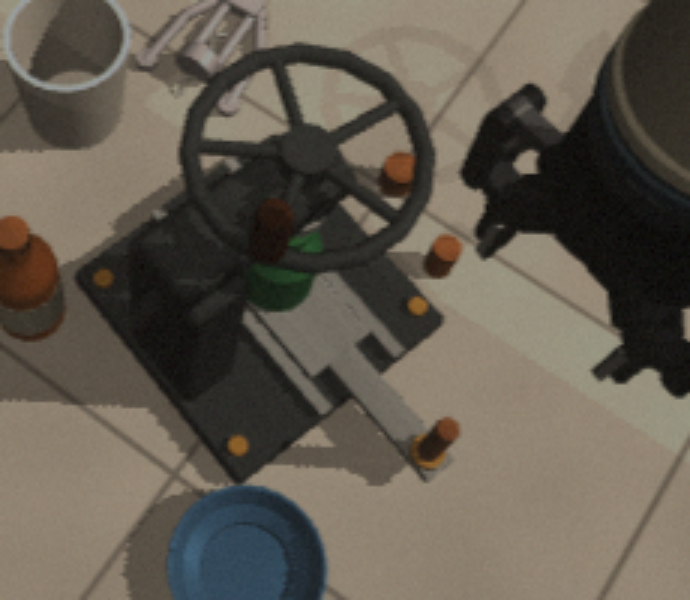

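The carriage is home, with the post at crop (440,440) and the flask at (285,280) under the wheel. The grip stands at (272,230), and the corks, dish and vial are undisturbed.

Request:
move_arm(motion=[[0,0,0,-0.02,-0.043,0,0.07],[0,0,0,-0.04,-0.086,0,0.07],[0,0,0,-0.06,-0.128,0,0.07],[0,0,0,-0.06,-0.128,0,0.07],[0,0,0,-0.06,-0.128,0.03,0.07],[0,0,0,-0.06,-0.128,0.055,0.07],[0,0,0,-0.06,-0.128,0.065,0.07],[0,0,0,-0.06,-0.128,0.065,0.07]])

```text
clock: 7.9
eef_pos: [570.9, 30.8, 245.9]
tcp_rot: [-3.141, -0.001, 2.868]
contact_force: [-0.8, -1.5, -0.4]
opening: 0.823
grasp_force: 0.0
```

Request:
move_arm(motion=[[0,0,0,0,0,0,0.04],[0,0,0,0,0,0,0.015],[0,0,0,0,0,0,0.015],[0,0,0,0,0,0,0.015],[0,0,0,0,0,0,0.015],[0,0,0,0,0,0,0.015]], grip_force=40)

```text
clock: 8.65
eef_pos: [572.0, 30.4, 247.2]
tcp_rot: [3.141, 0.002, 2.868]
contact_force: [0.9, 0.7, 5.9]
opening: 0.246
grasp_force: 39.4
```

```bash
cat >> h.py <<'E'
yaw=2.868; X=np.array([np.cos(yaw),np.sin(yaw)]);Y=np.array([np.sin(yaw),-np.cos(yaw)])
def u(a): a=np.radians(a);return np.array([np.cos(a),np.sin(a)])
def rows(w0,step,n):  # w = clockwise degrees already commanded
    r0=u(13.6-w0)*.07
    return [[0,0,0,*[round(float(k@(u(13.6-w0-step*i)*.07-r0)),4) for k in (X,Y)],0,.015] for i in range(1,n+1)]
def ft(w):
    s=sensors.sense();r=u(13.6-w);t=np.array([r[1],-r[0]]) # clockwise tangent
    f=s["contact_force"][:2];e=s["eef_pos"][:2]-[504.2,14.1]
    a=(13.6-np.degrees(np.arctan2(e[1],e[0])))%360
    print("cmd",w,"meas ang",a.round(2),"R",np.hypot(*e).round(2),"resist",round(float(-f@t),2),"radial",round(float(f@r),2),"z",s["eef_pos"][2].round(1))
E
python3 -c "
from h import *
ft(0)
for w in (0,80,160): print(rows(w,10,8))"
```

```text
cmd 0 meas ang 0.07 R 69.71 resist 0.47 radial 1.07 z 247.2
[[0, 0, 0, -0.005, -0.0111, 0, 0.015], [0, 0, 0, -0.008, -0.0229, 0, 0.015], [0, 0, 0, -0.0089, -0.0351, 0, 0.015], [0, 0, 0, -0.0077, -0.0473, 0, 0.015], [0, 0, 0, -0.0044, -0.059, 0, 0.015], [0, 0, 0, 0.0009, -0.07, 0, 0.015], [0, 0, 0, 0.008, -0.0799, 0, 0.015], [0, 0, 0, 0.0167, -0.0884, 0, 0.015]]
[[0, 0, 0, 0.0101, -0.0069, 0, 0.015], [0, 0, 0, 0.0212, -0.0119, 0, 0.015], [0, 0, 0, 0.033, -0.0149, 0, 0.015], [0, 0, 0, 0.0452, -0.0158, 0, 0.015], [0, 0, 0, 0.0573, -0.0146, 0, 0.015], [0, 0, 0, 0.0691, -0.0113, 0, 0.015], [0, 0, 0, 0.0801, -0.006, 0, 0.015], [0, 0, 0, 0.09, 0.0011, 0, 0.015]]
[[0, 0, 0, 0.0085, 0.0087, 0, 0.015], [0, 0, 0, 0.0154, 0.0188, 0, 0.015], [0, 0, 0, 0.0204, 0.0299, 0, 0.015], [0, 0, 0, 0.0234, 0.0418, 0, 0.015], [0, 0, 0, 0.0243, 0.0539, 0, 0.015], [0, 0, 0, 0.0231, 0.0661, 0, 0.015], [0, 0, 0, 0.0198, 0.0778, 0, 0.015], [0, 0, 0, 0.0145, 0.0888, 0, 0.015]]
```

Request:
move_arm(motion=[[0,0,0,-0.005,-0.0111,0,0.015],[0,0,0,-0.008,-0.0229,0,0.015],[0,0,0,-0.0089,-0.0351,0,0.015],[0,0,0,-0.0077,-0.0473,0,0.015],[0,0,0,-0.0044,-0.059,0,0.015],[0,0,0,0.0009,-0.07,0,0.015],[0,0,0,0.008,-0.0799,0,0.015],[0,0,0,0.0167,-0.0884,0,0.015]])

```text
clock: 9.65
eef_pos: [531.4, -49.6, 247.2]
tcp_rot: [3.14, 0.001, 2.867]
contact_force: [-2.0, 8.1, 8.7]
opening: 0.244
grasp_force: 40.0
```

```bash
python3 -c "
from h import *
ft(80)"
```

```text
cmd 80 meas ang 80.49 R 69.26 resist 1.44 radial -8.16 z 247.2
```

Request:
move_arm(motion=[[0,0,0,0.0104,-0.0057,0,0.015],[0,0,0,0.0215,-0.0107,0,0.015],[0,0,0,0.0333,-0.0137,0,0.015],[0,0,0,0.0455,-0.0146,0,0.015],[0,0,0,0.0576,-0.0134,0,0.015],[0,0,0,0.0694,-0.0101,0,0.015],[0,0,0,0.0804,-0.0048,0,0.015],[0,0,0,0.0903,0.0023,0,0.015]])

```text
clock: 10.65
eef_pos: [445.4, -23.8, 247.2]
tcp_rot: [-3.141, 0.002, 2.868]
contact_force: [2.6, 0.1, 5.6]
opening: 0.244
grasp_force: 39.8
```

```bash
python3 -c "
from h import *
ft(160)"
```

```text
cmd 160 meas ang 160.8 R 69.98 resist 1.33 radial -2.18 z 247.2
```

Request:
move_arm(motion=[[0,0,0,0.0085,0.0087,0,0.015],[0,0,0,0.0154,0.0188,0,0.015],[0,0,0,0.0204,0.0299,0,0.015],[0,0,0,0.0234,0.0418,0,0.015],[0,0,0,0.0243,0.0539,0,0.015],[0,0,0,0.0231,0.0661,0,0.015],[0,0,0,0.0198,0.0778,0,0.015],[0,0,0,0.0145,0.0888,0,0.015]])

```text
clock: 11.65
eef_pos: [455.4, 65.6, 247.2]
tcp_rot: [-3.141, 0.001, 2.868]
contact_force: [0.3, -5.8, 9.3]
opening: 0.251
grasp_force: 40.1
```

```bash
python3 -c "
from h import *
ft(240); print(rows(240,10,3));print(rows(240,10,8));print(rows(320,10,8))"
```

```text
cmd 240 meas ang 240.11 R 70.97 resist 3.76 radial -4.41 z 247.2
[[0, 0, 0, -0.0071, 0.0099, 0, 0.015], [0, 0, 0, -0.0159, 0.0184, 0, 0.015], [0, 0, 0, -0.0259, 0.0253, 0, 0.015]]
[[0, 0, 0, -0.0071, 0.0099, 0, 0.015], [0, 0, 0, -0.0159, 0.0184, 0, 0.015], [0, 0, 0, -0.0259, 0.0253, 0, 0.015], [0, 0, 0, -0.0371, 0.0303, 0, 0.015], [0, 0, 0, -0.0489, 0.0333, 0, 0.015], [0, 0, 0, -0.0611, 0.0342, 0, 0.015], [0, 0, 0, -0.0732, 0.033, 0, 0.015], [0, 0, 0, -0.0849, 0.0297, 0, 0.015]]
[[0, 0, 0, -0.011, -0.0053, 0, 0.015], [0, 0, 0, -0.0209, -0.0124, 0, 0.015], [0, 0, 0, -0.0294, -0.0212, 0, 0.015], [0, 0, 0, -0.0363, -0.0312, 0, 0.015], [0, 0, 0, -0.0413, -0.0424, 0, 0.015], [0, 0, 0, -0.0443, -0.0542, 0, 0.015], [0, 0, 0, -0.0452, -0.0664, 0, 0.015], [0, 0, 0, -0.044, -0.0785, 0, 0.015]]
```

Resistance has stepped from 1.4 N to 3.8 N, so the pad is now driving the stopper. The lip is at least 280° commanded, so I go to 290°.

Request:
move_arm(motion=[[0,0,0,-0.0074,0.0092,0,0.015],[0,0,0,-0.0162,0.0177,0,0.015],[0,0,0,-0.0262,0.0246,0,0.015],[0,0,0,-0.0374,0.0296,0,0.015],[0,0,0,-0.0492,0.0326,0,0.015]])

```text
clock: 12.28
eef_pos: [511.3, 84.5, 247.2]
tcp_rot: [3.141, -0.0, 2.868]
contact_force: [-3.6, 0.3, 9.8]
opening: 0.245
grasp_force: 40.3
```

```bash
python3 -c "
from h import *
ft(290); print(rows(290,7,2));print(rows(304,7,2));print(rows(318,7,2))"
```

```text
cmd 290 meas ang 289.37 R 70.74 resist 3.62 radial -0.14 z 247.2
[[0, 0, 0, -0.0085, 0.0009, 0, 0.015], [0, 0, 0, -0.017, 0.0007, 0, 0.015]]
[[0, 0, 0, -0.0085, -0.0012, 0, 0.015], [0, 0, 0, -0.0167, -0.0035, 0, 0.015]]
[[0, 0, 0, -0.0079, -0.0032, 0, 0.015], [0, 0, 0, -0.0154, -0.0074, 0, 0.015]]
```

Request:
move_arm(motion=[[0,0,0,-0.0085,0.0009,0,0.015],[0,0,0,-0.017,0.0007,0,0.015]])

```text
clock: 12.52
eef_pos: [528.0, 80.5, 247.2]
tcp_rot: [3.14, 0.0, 2.868]
contact_force: [-2.7, 2.6, 9.3]
opening: 0.249
grasp_force: 40.2
```

```bash
python3 -c "
from h import *
ft(304)"
```

```text
cmd 304 meas ang 303.35 R 70.56 resist 3.42 radial 1.47 z 247.2
```

Request:
move_arm(motion=[[0,0,0,-0.0085,-0.0012,0,0.015],[0,0,0,-0.0167,-0.0035,0,0.015]])

```text
clock: 12.78
eef_pos: [543.3, 72.7, 247.2]
tcp_rot: [3.14, 0.0, 2.868]
contact_force: [-1.7, 2.4, 8.1]
opening: 0.247
grasp_force: 40.2
```

```bash
python3 -c "
from h import *
ft(318)"
```

```text
cmd 318 meas ang 317.29 R 70.4 resist 2.75 radial 1.04 z 247.2
```

Request:
move_arm(motion=[[0,0,0,-0.0079,-0.0032,0,0.015],[0,0,0,-0.0154,-0.0074,0,0.015]])

```text
clock: 13.02
eef_pos: [556.1, 61.3, 247.3]
tcp_rot: [3.14, 0.001, 2.868]
contact_force: [-2.3, 3.7, 9.2]
opening: 0.247
grasp_force: 40.1
```

```bash
python3 -c "
from h import *
ft(332)
for w in range(332,460,14): print(w,rows(w,7,2))"
```

```text
cmd 332 meas ang 331.33 R 70.17 resist 4.33 radial 0.73 z 247.3
332 [[0, 0, 0, -0.0069, -0.0051, 0, 0.015], [0, 0, 0, -0.0131, -0.0109, 0, 0.015]]
346 [[0, 0, 0, -0.0055, -0.0066, 0, 0.015], [0, 0, 0, -0.0101, -0.0138, 0, 0.015]]
360 [[0, 0, 0, -0.0037, -0.0077, 0, 0.015], [0, 0, 0, -0.0065, -0.0158, 0, 0.015]]
374 [[0, 0, 0, -0.0017, -0.0084, 0, 0.015], [0, 0, 0, -0.0025, -0.0169, 0, 0.015]]
388 [[0, 0, 0, 0.0003, -0.0085, 0, 0.015], [0, 0, 0, 0.0017, -0.017, 0, 0.015]]
402 [[0, 0, 0, 0.0024, -0.0082, 0, 0.015], [0, 0, 0, 0.0058, -0.0161, 0, 0.015]]
416 [[0, 0, 0, 0.0043, -0.0074, 0, 0.015], [0, 0, 0, 0.0095, -0.0142, 0, 0.015]]
430 [[0, 0, 0, 0.006, -0.0061, 0, 0.015], [0, 0, 0, 0.0126, -0.0115, 0, 0.015]]
444 [[0, 0, 0, 0.0073, -0.0045, 0, 0.015], [0, 0, 0, 0.015, -0.0081, 0, 0.015]]
458 [[0, 0, 0, 0.0081, -0.0026, 0, 0.015], [0, 0, 0, 0.0165, -0.0042, 0, 0.015]]
```

Request:
move_arm(motion=[[0,0,0,-0.0069,-0.0051,0,0.015]])

```text
clock: 13.15
eef_pos: [561.5, 54.5, 247.3]
tcp_rot: [3.14, 0.001, 2.868]
contact_force: [-1.1, 2.2, 8.9]
opening: 0.248
grasp_force: 40.1
```

```bash
python3 -c "
from h import *
ft(339);print(rows(339,7,2))"
```

```text
cmd 339 meas ang 338.37 R 70.09 resist 2.43 radial 0.35 z 247.3
[[0, 0, 0, -0.0062, -0.0059, 0, 0.015], [0, 0, 0, -0.0117, -0.0124, 0, 0.015]]
```

Noise of about ±1 N, with no lip contact yet.

Request:
move_arm(motion=[[0,0,0,-0.0062,-0.0059,0,0.015],[0,0,0,-0.0117,-0.0124,0,0.015]])

```text
clock: 13.4
eef_pos: [569.4, 39.3, 247.2]
tcp_rot: [3.14, 0.001, 2.868]
contact_force: [-2.0, 3.7, 8.3]
opening: 0.248
grasp_force: 40.1
```

```bash
python3 -c "
from h import *
ft(353)
for w in range(353,460,14): print(w,rows(w,7,2))"
```

```text
cmd 353 meas ang 352.43 R 69.88 resist 4.19 radial -0.57 z 247.2
353 [[0, 0, 0, -0.0046, -0.0072, 0, 0.015], [0, 0, 0, -0.0083, -0.0149, 0, 0.015]]
367 [[0, 0, 0, -0.0028, -0.0081, 0, 0.015], [0, 0, 0, -0.0045, -0.0165, 0, 0.015]]
381 [[0, 0, 0, -0.0007, -0.0085, 0, 0.015], [0, 0, 0, -0.0004, -0.0171, 0, 0.015]]
395 [[0, 0, 0, 0.0014, -0.0084, 0, 0.015], [0, 0, 0, 0.0038, -0.0166, 0, 0.015]]
409 [[0, 0, 0, 0.0034, -0.0079, 0, 0.015], [0, 0, 0, 0.0077, -0.0152, 0, 0.015]]
423 [[0, 0, 0, 0.0052, -0.0068, 0, 0.015], [0, 0, 0, 0.0111, -0.0129, 0, 0.015]]
437 [[0, 0, 0, 0.0067, -0.0054, 0, 0.015], [0, 0, 0, 0.0139, -0.0099, 0, 0.015]]
451 [[0, 0, 0, 0.0078, -0.0036, 0, 0.015], [0, 0, 0, 0.0159, -0.0062, 0, 0.015]]
```

Request:
move_arm(motion=[[0,0,0,-0.0046,-0.0072,0,0.015],[0,0,0,-0.0083,-0.0149,0,0.015]])

```text
clock: 13.65
eef_pos: [573.3, 23.2, 247.3]
tcp_rot: [3.139, 0.001, 2.868]
contact_force: [-2.1, 7.3, 8.4]
opening: 0.25
grasp_force: 40.1
```

```bash
python3 -c "
from h import *
ft(367)"
```

```text
cmd 367 meas ang 6.13 R 69.67 resist 7.53 radial -1.2 z 247.3
```

Lip contact felt: about 4 N over the drive level, or roughly 70 N. I add 4.5° more to make it firm, bringing it to about 120 to 150 N.

```bash
python3 -c "
from h import *
print(rows(367,4.5,1))"
```

```text
[[0, 0, 0, -0.0019, -0.0052, 0, 0.015]]
```

Request:
move_arm(motion=[[0,0,0,-0.0019,-0.0052,0,0.015]])

```text
clock: 13.78
eef_pos: [573.7, 18.1, 247.2]
tcp_rot: [3.138, 0.0, 2.867]
contact_force: [-1.7, 9.1, 7.5]
opening: 0.25
grasp_force: 40.0
```

```bash
python3 -c "
from h import *
ft(371.5)"
```

```text
cmd 371.5 meas ang 10.34 R 69.59 resist 9.17 radial -1.4 z 247.2
```

Request:
move_arm(motion=[[0,0,0,0,0,0,0.015],[0,0,0,0,0,0,0.015]])

```text
clock: 14.02
eef_pos: [573.7, 18.0, 247.3]
tcp_rot: [3.139, 0.001, 2.867]
contact_force: [-0.3, 7.0, 8.0]
opening: 0.248
grasp_force: 40.0
```

```bash
python3 -c "
from h import *
ft(371.5);print(rows(371.5,2.5,1))"
```

```text
cmd 371.5 meas ang 10.35 R 69.6 resist 7.0 radial 0.01 z 247.3
[[0, 0, 0, -0.0009, -0.0029, 0, 0.015]]
```

Request:
move_arm(motion=[[0,0,0,-0.0009,-0.0029,0,0.015]])

```text
clock: 14.15
eef_pos: [573.8, 15.8, 247.3]
tcp_rot: [3.138, 0.0, 2.868]
contact_force: [-0.5, 11.4, 7.8]
opening: 0.248
grasp_force: 40.1
```

```bash
python3 -c "
from h import *
ft(374)
for w in (374,294,214): print(rows(w,-10,8))"
```

```text
cmd 374 meas ang 12.22 R 69.6 resist 11.38 radial -0.62 z 247.3
[[0, 0, 0, 0.0042, 0.0114, 0, 0.015], [0, 0, 0, 0.0104, 0.022, 0, 0.015], [0, 0, 0, 0.0183, 0.0313, 0, 0.015], [0, 0, 0, 0.0277, 0.0391, 0, 0.015], [0, 0, 0, 0.0382, 0.0451, 0, 0.015], [0, 0, 0, 0.0497, 0.0493, 0, 0.015], [0, 0, 0, 0.0618, 0.0513, 0, 0.015], [0, 0, 0, 0.074, 0.0513, 0, 0.015]]
[[0, 0, 0, 0.012, -0.0022, 0, 0.015], [0, 0, 0, 0.0235, -0.0064, 0, 0.015], [0, 0, 0, 0.034, -0.0126, 0, 0.015], [0, 0, 0, 0.0433, -0.0204, 0, 0.015], [0, 0, 0, 0.0511, -0.0298, 0, 0.015], [0, 0, 0, 0.0571, -0.0404, 0, 0.015], [0, 0, 0, 0.0613, -0.0519, 0, 0.015], [0, 0, 0, 0.0633, -0.0639, 0, 0.015]]
[[0, 0, 0, -0.0001, -0.0122, 0, 0.015], [0, 0, 0, -0.0022, -0.0242, 0, 0.015], [0, 0, 0, -0.0065, -0.0357, 0, 0.015], [0, 0, 0, -0.0126, -0.0462, 0, 0.015], [0, 0, 0, -0.0205, -0.0555, 0, 0.015], [0, 0, 0, -0.0299, -0.0633, 0, 0.015], [0, 0, 0, -0.0405, -0.0693, 0, 0.015], [0, 0, 0, -0.052, -0.0735, 0, 0.015]]
```

It bears firmly at about 140 to 175 N, so I wind back half a turn.

Request:
move_arm(motion=[[0,0,0,0.0042,0.0114,0,0.015],[0,0,0,0.0104,0.022,0,0.015],[0,0,0,0.0183,0.0313,0,0.015],[0,0,0,0.0277,0.0391,0,0.015],[0,0,0,0.0382,0.0451,0,0.015],[0,0,0,0.0497,0.0493,0,0.015],[0,0,0,0.0618,0.0513,0,0.015],[0,0,0,0.074,0.0513,0,0.015]])

```text
clock: 15.15
eef_pos: [516.8, 83.7, 247.2]
tcp_rot: [3.14, 0.003, 2.868]
contact_force: [1.9, -0.4, 7.6]
opening: 0.248
grasp_force: 40.1
```

Request:
move_arm(motion=[[0,0,0,0.012,-0.0022,0,0.015],[0,0,0,0.0235,-0.0064,0,0.015],[0,0,0,0.034,-0.0126,0,0.015],[0,0,0,0.0433,-0.0204,0,0.015],[0,0,0,0.0511,-0.0298,0,0.015],[0,0,0,0.0571,-0.0404,0,0.015],[0,0,0,0.0613,-0.0519,0,0.015],[0,0,0,0.0633,-0.0639,0,0.015]])

```text
clock: 16.15
eef_pos: [438.0, 39.0, 247.2]
tcp_rot: [3.14, 0.001, 2.868]
contact_force: [2.6, 0.9, 7.5]
opening: 0.247
grasp_force: 40.2
```

Request:
move_arm(motion=[[0,0,0,-0.0001,-0.0122,0,0.015],[0,0,0,-0.0022,-0.0242,0,0.015],[0,0,0,-0.0022,-0.0242,0,0.015]])

```text
clock: 16.52
eef_pos: [433.8, 14.1, 247.2]
tcp_rot: [3.142, 0.002, 2.867]
contact_force: [0.3, -1.1, 10.0]
opening: 0.243
grasp_force: 40.4
```

```bash
python3 -c "
from h import *
ft(194)"
```

```text
cmd 194 meas ang 193.63 R 70.43 resist 1.13 radial -0.29 z 247.2
```

Request:
move_arm(motion=[[0,0,0,0,0,0,0.05],[0,0,0,0,0,0,0.06],[0,0,0,0,0,0,0.06],[0,0,0,0,0,-0.03,0.06],[0,0,0,0,0,-0.08,0.06],[0,0,0,0,0,-0.12,0.06],[0,0,0,0.05,0,-0.12,0.06],[0,0,0,0.09,0,-0.12,0.06]])

```text
clock: 17.52
eef_pos: [345.4, 39.5, 366.3]
tcp_rot: [3.141, -0.0, 2.868]
contact_force: [-1.2, -0.1, -0.2]
opening: 0.698
grasp_force: 0.0
```

Run:
```python
from h import *
im,d,P=cloud("scene")
v,w=np.mgrid[:420,:560]
g=(P[...,2]>92)&(P[...,2]<104)&(P[...,1]>150)&(P[...,1]<250)&(abs(P[...,0]-555)<30);print("post",g.sum(),P[g].mean(0))
save("s3",cv2.resize(im[140:340,230:460],None,fx=3,fy=3))
```

```text
post 57 [550.87575393 172.44865556  98.42872559]
```

View pics/s3.png

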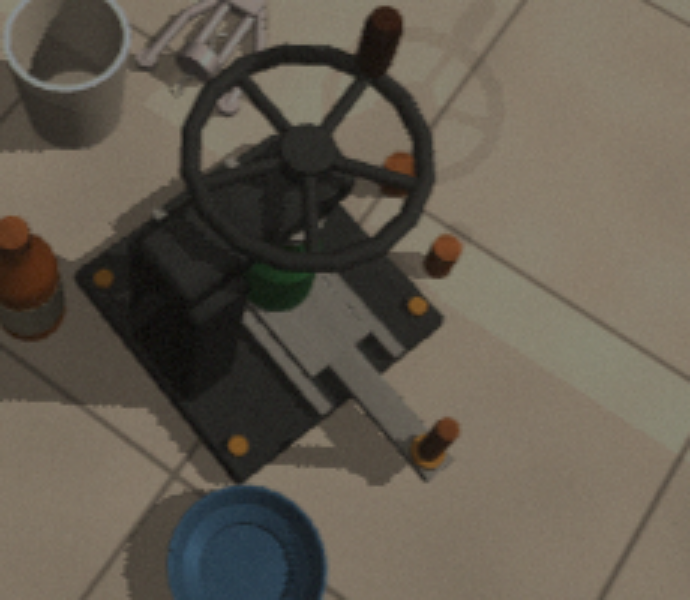

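The post is unmoved at crop (440,440) and the flask is still home. The grip stands free at (378,40), the bystanders have not shifted, and the gripper is clear.

```bash
python3 -c "
from rig import order
print(order.sign_off())"
```

```text
the job is handed in; nothing more can be done
None
```

The job is handed in at about 17.5 s: carriage home, stopper driven flush by feel until the pad bore on the lip at an estimated 140–175 N, wheel wound back half a turn and released, and the flask and bystanders unmoved in the last picture.

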